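Sort sweet tins by heft

ROBOT

A 7-joint arm with a two-finger parallel gripper is mounted at the origin on the work surface. World frame = base frame: x ahead of the robot, y to its left, z up, the work surface at z = 0. Lengths are in m, angles in rad, forces in N, time in s.
With the tool pointing down it reaches from about 0.4 to 0.85 m from the base axis. Payload 10.4 kg.
Tool frame: the origin (TCP) lies midway between the tips of the shut fingers; the grasp point (between the pads) lies 19 mm behind it (r.tcp_to_grasp is the z of the grasp point in the tool frame, in m); z points along the fingers, x is the direction in which the jaws open and shut, and the axes are right-handed (so a half turn about z gives the same grasp; the last joint's range is limited). The gripper opens to 87 mm and grips with 3 to 60 N. Pads are 19 mm wide; open, the fingers measure 117 mm over their backs; the gripper's body (75 mm by 190 mm) begins 51 mm behind the grasp point.
Start: joints at [1.264, 0.332, -0.065, 1.46, 0.022, 1.35, -0.088], TCP at [0.175, -0.6, 0.223] pointing down, gripper open.
Joint ranges: [-2.6, 2.6], [-0.5, 2.12], [-1.47, 1.34], [0.16, 2.42], [-1.27, 4.41], [0.06, 2.06], [-2.6, 2.6]. Speed limits (rad/s): [2.22, 2.22, 2.79, 2.79, 3.14, 3.14, 3.14].

INTERFACE

Orientations are given as a unit quaternion [x, y, z, w].
In Python, from bench import r, camera, close_job gives the robot as it stands. The module is installed in compiled form; this text tells all that it offers.
- The arm moves only by the shell command python3 -m crank 'ROWS' [FORCE]. ROWS is JSON, a list of rows, each an object of numbers: "x", "y", "z": the shift along the tool's x, y, z scaled (see below); "ax", "ay", "az": the turn, a rotation vector about the tool's x, y, z scaled (see below); "claw": the closure, from -1 (fully open) to 1 (shut), so that 0 is half open. A call has exactly 5 rows; each row is the pose to reach, as a shift and turn from the pose commanded when the call began, along the tool's axes at that moment; what a row does not reach only later rows make up. The controller multiplies each number of a shift by 1 m and each number of a turn by 2 rad. A row lasts 1/12 s, in which the tool goes at most 41.7 mm and 7.16 degrees, less where a joint would pass 70% of its speed; a pose out of reach is approached as far as the arm can. A call with a number of a shift or a turn outside -1 to 1 is refused whole. A call with a gripper value outside its range is refused whole. The fingers move at their own pace and stop on an object; FORCE is the grip in N (left out, the last holds). Time passes only in rows, so rows that repeat a pose let the fingers close, or fill a call up. It gives the time, the measured TCP pose, the force and the opening at its end, in the units of the state.
- r.read_state(): the state, without advancing time (a new reading comes with each control period).
- camera(name): name is "scene" or "top" or "wrist"; returns a dict with "color" (384x512x3 uint8, blue, green, red), "fx", "fy", "cx", "cy" (pixels), "eye" and "orientation" of the camera in the world. Camera axes: x right, y down, z forward; pixel columns grow to the right and rows downward; lengths in m; the calibration is good to about 2 mm. A picture is of the moment at which its call begins. There is no depth.
- close_job(): hands the job in, once; it reports no verdict.
The state is a dict: "time": time; "joint_positions": joint angles; "joint_vel": joint speeds; "joint_torque": joint torques, N m; "ee_pos": TCP position; "eef_rot": TCP orientation; "ft_force": force on the tool from outside, world axes, zero at the start; "torque": the same for the moment, N m; "width": finger opening in m.
Only numpy, scipy, OpenCV 4.12 (cv2) and the standard library are available. Lean on these libraries where they do the work, as an engineer would, in place of code of your own. Each camera call takes 0.05 s, during which the arm holds its last target. There are 200 camera calls.

TASK

Two white-lidded sweet tins on the shop counter look alike, but each may be full, half full or empty: lift each to feel its weight, then stand it in the rack lane with the matching tag (green full, orange half full, red empty) and slide it back along the lane until the black plate behind it is pushed fully in, firmly but gently, then let go. Leave the tins standing there, the third lane's plate untouched, and the yellow-lidded tin and the other things on the counter where they are.

Things in the scene. Friction and masses are not known exactly. Their poses are not given: they have to be found in the camera images.
- tin_a: Square blue sweet tin, 56 x 56 mm, 94 mm high (plus a 6 mm button on the lid), straight sides. White lid: to be sorted. Origin: centre of its underside; z up. Looks alike whatever it holds; weighs 170 g empty, 370 g half full, 650 g full (within 8 percent). The three tins hold three different amounts, in any order. The solid toffee block shut inside has 1 to 3 mm of play.
- tin_b: Square blue sweet tin, 56 x 56 mm, 94 mm high (plus a 6 mm button on the lid), straight sides. White lid: to be sorted. Origin: centre of its underside; z up. Looks alike whatever it holds; weighs 170 g empty, 370 g half full, 650 g full (within 8 percent). The three tins hold three different amounts, in any order. The solid toffee block shut inside has 1 to 3 mm of play.
- tin_done: Square blue sweet tin, 56 x 56 mm, 94 mm high (plus a 6 mm button on the lid), straight sides. Yellow lid: already checked, to be left alone. Origin: centre of its underside; z up. 
- rack: Fixed sorting rack. Grey deck, its top at z = 10 mm, rack x -120 to +100 mm, 345 mm wide. Three lanes along rack x (away from the robot), centred on rack y = +115 (left), 0 (middle), -115 mm (right), each between white rails 18 mm high above the deck, 68 mm apart, from x = -85 to +100 mm, open at front and top. Origin: on the counter at x = y = 0.
- tag_full: Green flat tag, 24 x 70 x 3 mm, fixed on the deck at the front end of the lane for full tins (at rack x = -105 mm, on the lane's centre line; which lane it marks changes). Origin: centre of its underside, at deck height; axes parallel to the rack's.
- tag_half: Orange flat tag, 24 x 70 x 3 mm, fixed on the deck at the front end of the lane for half-full tins (at rack x = -105 mm, on the lane's centre line; which lane it marks changes). Origin: centre of its underside, at deck height; axes parallel to the rack's.
- tag_empty: Red flat tag, 24 x 70 x 3 mm, fixed on the deck at the front end of the lane for empty tins (at rack x = -105 mm, on the lane's centre line; which lane it marks changes). Origin: centre of its underside, at deck height; axes parallel to the rack's.
- plate_left (a joint): Black upright sliding plate, 58 mm wide, 4 to 48 mm above the deck, at the back of the left lane. Value: m pushed in along rack +x, 0 at first, 0.014 at its end stop. About 5 N moves it, it stays where left; at the end stop the force rises sharply, and over 25 N harms it. Its depth differs every time and is not measured: at first its face is anywhere from rack x = 0 to +40 mm.
- plate_mid (a joint): Black upright sliding plate, 58 mm wide, 4 to 48 mm above the deck, at the back of the middle lane. Value: m pushed in along rack +x, 0 at first, 0.014 at its end stop. About 5 N moves it, it stays where left; at the end stop the force rises sharply, and over 25 N harms it. Its depth differs every time and is not measured: at first its face is anywhere from rack x = 0 to +40 mm.
- plate_right (a joint): Black upright sliding plate, 58 mm wide, 4 to 48 mm above the deck, at the back of the right lane. Value: m pushed in along rack +x, 0 at first, 0.014 at its end stop. About 5 N moves it, it stays where left; at the end stop the force rises sharply, and over 25 N harms it. Its depth differs every time and is not measured: at first its face is anywhere from rack x = 0 to +40 mm.
- jar: Amber glass jar with a steel cap, 60 mm across, 85 mm high; a bystander. Origin: centre of its underside.
- pump: White pump bottle, 56 mm across, 149 mm high, spout to its -x; a bystander. Origin: centre of its underside.
- napkins: Black napkin box, 110 x 130 mm, 90 mm high; a bystander. Origin: centre of its underside.

How it is judged:
By the outcome, as a careful person would: the job done as asked, in the order asked, and still so for the second after the job is handed in, with the robot touching nothing.
It also fails if it takes over 72 s, if anything falls off the work surface, if the arm or the gripper's body presses on something with over 40 N, if the wrist force passes 120 N, or if a joint passes its speed limit or range.

## Working session

There is one attempt and no reset: what is moved stays moved. The work goes in short steps, Python scripts to look and compute and a shell command to move; the robot and the scene stay as the last step left them, time stands still between calls to the robot, and variables do not carry over. Pictures are saved under pics/ and viewed, about 8 in all and at most 12, crops included, and the job is handed in when it is done.

```bash
mkdir -p pics
cat > h.py <<'E'
import numpy as np, cv2
from scipy.spatial.transform import Rotation as R
from bench import r, camera
def snap(n,f):
    c=camera(n); cv2.imwrite('pics/'+f+'.png',c['color'])
    print(n,c['fx'],c['fy'],c['cx'],c['cy'],c['eye'],c['orientation']); return c
def p2w(c,u,v,z):
    o=c['orientation']; M=R.from_quat(o).as_matrix() if np.size(o)==4 else np.array(o)
    d=M@np.array([(u-c['cx'])/c['fx'],(v-c['cy'])/c['fy'],1]); e=np.array(c['eye'])
    return e+d*(z-e[2])/d[2]
E
python3 - <<'E'
from h import *
import pickle
s=r.read_state(); print(s, r.tcp_to_grasp)
C={}
for n in('scene','top'):
    C[n]=snap(n,n+'1')
pickle.dump(C,open('c.pkl','wb'))
a=cv2.resize(C['top']['color'],(800,600),interpolation=cv2.INTER_CUBIC); cv2.imwrite('pics/top1b.png',a)
E
```

```text
{'time': 0.0, 'joint_positions': array([ 1.26438311,  0.33289212, -0.06470246,  1.46097547,  0.02163282,
        1.34990176, -0.0885022 ]), 'joint_vel': array([ 1.85169516e-05,  5.17434791e-04, -8.55184840e-04,  2.22680590e-04,
        1.59081007e-03,  2.87230084e-04,  1.48911556e-03]), 'joint_torque': array([ 2.69269049e-04, -6.23251319e+01,  2.46579439e-02, -3.89898956e+01,
       -6.13827026e-02,  3.97079741e-02,  1.90434193e-04]), 'ee_pos': array([ 0.174882  , -0.59961301,  0.22172501]), 'eef_rot': array([ 8.00014230e-01, -5.99980570e-01, -6.20942668e-04, -4.02661952e-04]), 'ft_force': array([-0.14377417,  0.06596273, -0.31894572]), 'torque': array([-0.03220066,  0.01386563, -0.01906019]), 'width': 0.08670448661414108} -0.0187
scene 461.69370716047 461.69370716047 253.85118033969 187.25006302892507 [ 1.0497967  -0.90029482  1.15433742] [ 0.90399544  0.21696652 -0.08882768 -0.35752961]
top 458.528165877405 458.528165877405 254.6935686988769 191.28379439436597 [0.28215196 0.01545225 1.33110066] [ 0.70523388 -0.70020955  0.07931553 -0.07785127]
```

View pics/top1b.png

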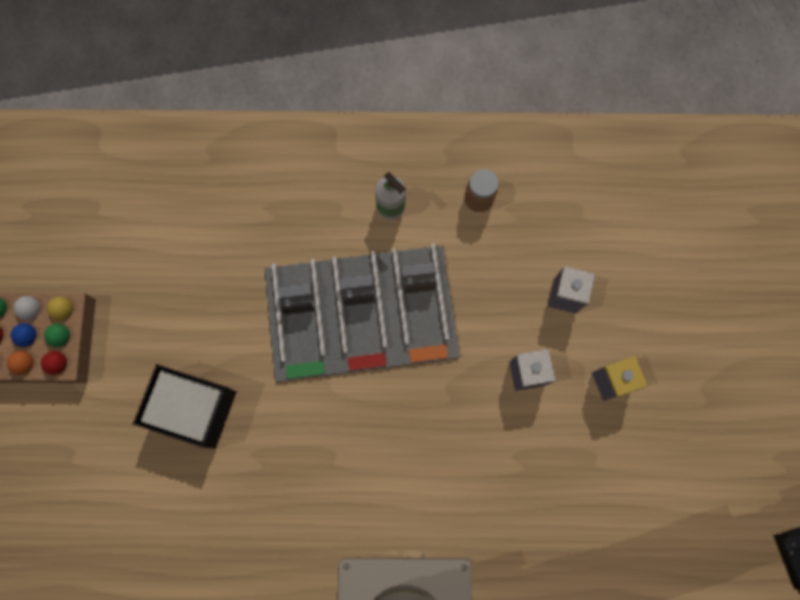

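View pics/scene1.png

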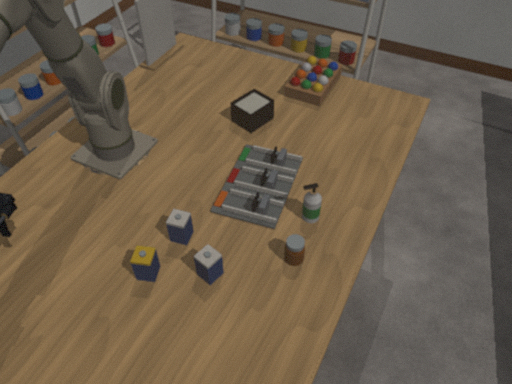

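The top view (800x600) shows green on the left lane, red on the middle and orange on the right. The white tins are near (573,288) and (535,368), the yellow one near (625,377). I'll enlarge this to read the corners.

Run:
```python
from h import *
import pickle
C=pickle.load(open('c.pkl','rb')); im=C['top']['color']
a=im[165:265,315:425]; b=im[150:250,160:300]
A=cv2.resize(a,None,fx=5.5,fy=5.5,interpolation=cv2.INTER_CUBIC)
cv2.imwrite('pics/tins.png',A)
cv2.imwrite('pics/rack.png',cv2.resize(b,None,fx=5.5,fy=5.5,interpolation=cv2.INTER_CUBIC))
```

```text
(no output)
```

View pics/tins.png

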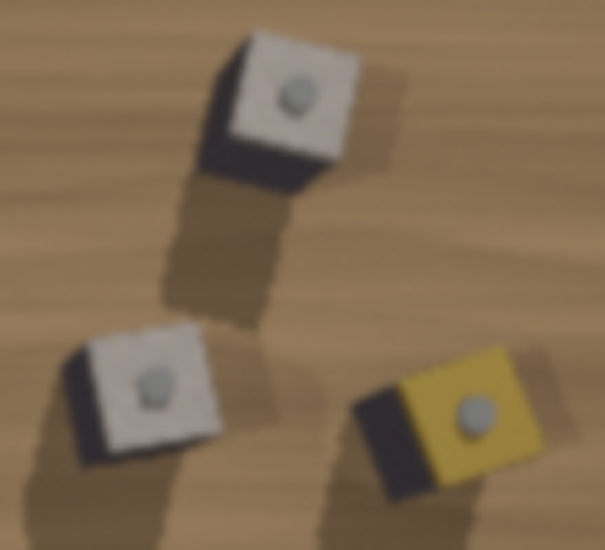

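View pics/rack.png

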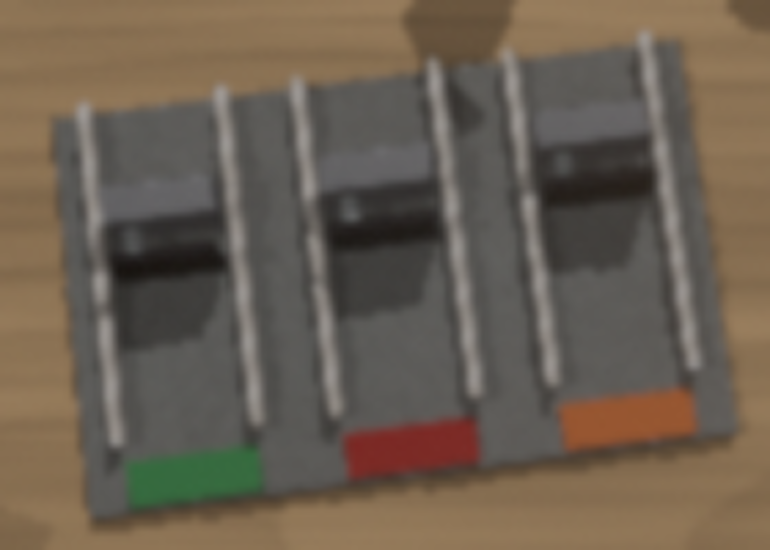

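Corners in the tins crop:
- Far tin: (253,32), (358,55), (340,160), (232,133)
- Near tin: (88,345), (200,323), (221,432), (110,453)

In the rack crop the deck corners are (53,118), (680,42), (737,432) and (93,515).

Run:
```python
from h import *
import pickle
C=pickle.load(open('c.pkl','rb'))['top']
def w(p,off,z): return p2w(C,(p[0]+.5)/5.5-.5+off[0],(p[1]+.5)/5.5-.5+off[1],z)[:2]
for n,q in dict(far=[(253,32),(358,55),(340,160),(232,133)],near=[(88,345),(200,323),(221,432),(110,453)],yel=[(400,385),(505,347),(543,450),(440,487)]).items():
    P=np.array([w(p,(315,165),.094) for p in q]); 
    e=[P[(i+1)%4]-P[i] for i in range(4)]
    print(n,P.mean(0).round(4),[round(float(np.degrees(np.arctan2(x[1],x[0])))%90,1) for x in e],[round(float(np.linalg.norm(x)),4) for x in e])
D=np.array([w(p,(160,150),.01) for p in[(53,118),(680,42),(737,432),(93,515)]])
print('deck',D.round(4))
m=np.array([[.1,.1725],[.1,-.1725],[-.12,-.1725],[-.12,.1725]])
T,_=cv2.estimateAffinePartial2D(m,D); th=np.arctan2(T[1,0],T[0,0]); print('scale',np.hypot(T[0,0],T[1,0]),'yaw',th,np.degrees(th))
t=D.mean(0)-np.array([[np.cos(th),-np.sin(th)],[np.sin(th),np.cos(th)]])@m.mean(0);print('origin',t)
def W(x,y): return t+np.array([x*np.cos(th)-y*np.sin(th),x*np.sin(th)+y*np.cos(th)])
for n,p,y in(('g',(195,477),.115),('r',(412,448),0),('o',(628,418),-.115)):
    print(n,w(p,(160,150),.013).round(4),W(-.105,y).round(4))
for q,y in(((345,412),0.034),):pass
# plate top edge z=.058: front top edge
for n,p,y in(('L',(165,218),.115),('M',(382,185),0),('R',(598,140),-.115)):
    d=w(p,(160,150),.058)-t; print(n,(d@[np.cos(th),np.sin(th)]).round(4),(d@[-np.sin(th),np.cos(th)]).round(4))
s=r.read_state();print(R.from_quat(s['eef_rot']).as_matrix().round(3))
```

```text
far [ 0.5917 -0.3021] [77.5, 77.6, 75.9, 76.3] [0.0541, 0.056, 0.0554, 0.0544]
near [ 0.4423 -0.2255] [11.5, 8.6, 11.0, 9.8] [0.057, 0.0545, 0.0559, 0.054]
yel [ 0.4291 -0.381 ] [19.9, 16.7, 19.6, 18.5] [0.0564, 0.053, 0.0548, 0.0526]
deck [[ 0.6413  0.269 ]
 [ 0.6869 -0.0713]
 [ 0.4726 -0.0999]
 [ 0.4264  0.2378]]
scale 0.9897762435532085 yaw 0.13569638234723633 7.774830003690169
origin [0.5667141  0.08526253]
g [0.4463 0.1847] [0.4471 0.185 ]
r [0.4624 0.0713] [0.4627 0.0711]
o [ 0.4791 -0.0423] [ 0.4782 -0.0429]
L 0.0238 0.1118
M 0.0269 -0.0017
R 0.0365 -0.1162
[[ 0.28  -0.96  -0.   ]
 [-0.96  -0.28   0.001]
 [-0.001  0.    -1.   ]]
```

```bash
cat >> h.py <<'E'
TH=.1357; O=np.array([.5667,.0853])
def rk(x,y): return O+np.array([x*np.cos(TH)-y*np.sin(TH),x*np.sin(TH)+y*np.cos(TH)])
def go(pos,yaw):  # target TCP pos, jaw-axis yaw deg; prints tool shift & turn in crank units
    s=r.read_state(); M=R.from_quat(s['eef_rot']).as_matrix(); d=M.T@(np.array(pos)-s['ee_pos'])
    c,n=np.cos(np.radians(yaw)),np.sin(np.radians(yaw))
    G=np.array([[c,n,0],[n,-c,0],[0,0,-1]]).T
    print('t',round(s['time'],2),'pos',s['ee_pos'].round(4),'yaw',np.degrees(np.arctan2(M[1,0],M[0,0])).round(2),'F',s['ft_force'].round(2),'w',round(s['width'],4),'| shift',d.round(4),'turn',(R.from_matrix(M.T@G).as_rotvec()/2).round(4))
E
python3 -m crank '[{"x":-0.02,"y":-0.026},{"x":-0.045,"y":-0.057},{"x":-0.07,"y":-0.089},{"x":-0.095,"y":-0.12},{"x":-0.12,"y":-0.152}]'
python3 -m crank '[{"x":-0.024,"y":-0.031},{"x":-0.048,"y":-0.062,"az":0.013},{"x":-0.072,"y":-0.093,"az":0.026},{"x":-0.096,"y":-0.124,"az":0.04},{"x":-0.12,"y":-0.15,"az":0.053}]'
python3 -c "
from h import *
go([.4423,-.2255,.18],-79.8)"
```

```text
t 0.1 pos [ 0.1749 -0.5997  0.2218] yaw -73.74 F [-0.3  -0.4   0.23] w 0.0873 | shift [-0.2843 -0.3615  0.0422] turn [0.0001 0.0006 0.0529]schema error: expected keys x, y, z, ax, ay, az, claw
schema error: expected keys x, y, z, ax, ay, az, claw
```

```bash
python3 -m crank '[{"x":-0.02,"y":-0.026,"z":0,"ax":0,"ay":0,"az":0,"claw":-1},{"x":-0.045,"y":-0.057,"z":0,"ax":0,"ay":0,"az":0,"claw":-1},{"x":-0.07,"y":-0.089,"z":0,"ax":0,"ay":0,"az":0,"claw":-1},{"x":-0.095,"y":-0.12,"z":0,"ax":0,"ay":0,"az":0,"claw":-1},{"x":-0.12,"y":-0.152,"z":0,"ax":0,"ay":0,"az":0,"claw":-1}]'
python3 -m crank '[{"x":-0.024,"y":-0.031,"z":0,"ax":0,"ay":0,"az":0,"claw":-1},{"x":-0.048,"y":-0.062,"z":0,"ax":0,"ay":0,"az":0.013,"claw":-1},{"x":-0.072,"y":-0.093,"z":0,"ax":0,"ay":0,"az":0.026,"claw":-1},{"x":-0.096,"y":-0.124,"z":0,"ax":0,"ay":0,"az":0.04,"claw":-1},{"x":-0.12,"y":-0.15,"z":0,"ax":0,"ay":0,"az":0.053,"claw":-1}]'
python3 -c "
from h import *
go([.4423,-.2255,.18],-79.8)"
```

```text
time: 0.52
ee_pos: [0.2878, -0.4405, 0.2222]
eef_rot: [0.8, -0.6, -0.0, 0.0]
ft_force: [-0.3, -0.6, -0.7]
width: 0.0869
time: 0.93
ee_pos: [0.3989, -0.2828, 0.2224]
eef_rot: [0.767, -0.642, 0.0, -0.0]
ft_force: [0.4, 0.4, 0.4]
width: 0.0868
t 0.93 pos [ 0.3989 -0.2828  0.2224] yaw -79.83 F [0.4  0.35 0.39] w 0.0868 | shift [-0.0487 -0.0528  0.0424] turn [-0.      0.     -0.0003]
```

```bash
python3 -m crank '[{"x":-0.015,"y":-0.016,"z":0.01,"ax":0,"ay":0,"az":0,"claw":-1},{"x":-0.03,"y":-0.032,"z":0.02,"ax":0,"ay":0,"az":0,"claw":-1},{"x":-0.049,"y":-0.053,"z":0.042,"ax":0,"ay":0,"az":0,"claw":-1},{"x":-0.049,"y":-0.053,"z":0.042,"ax":0,"ay":0,"az":0,"claw":-1},{"x":-0.049,"y":-0.053,"z":0.042,"ax":0,"ay":0,"az":0,"claw":-1}]'
python3 -c "
from h import *
import pickle
go([.4423,-.2255,.18],-79.8)
c=snap('wrist','w1'); pickle.dump(c,open('w1.pkl','wb'))
M=R.from_quat(c['orientation']).as_matrix()
for z,p in((.094,(.4423,-.2255)),(.1,(.4423,-.2255))):
    v=M.T@(np.array([*p,z])-c['eye']); print(c['fx']*v[0]/v[2]+c['cx'],c['fy']*v[1]/v[2]+c['cy'])
"
```

```text
time: 1.35
ee_pos: [0.4411, -0.2258, 0.1794]
eef_rot: [0.768, -0.64, -0.001, 0.0]
ft_force: [1.5, -1.3, -0.3]
width: 0.0871
t 1.35 pos [ 0.4411 -0.2258  0.1794] yaw -79.63 F [ 1.51 -1.34 -0.28] w 0.0871 | shift [-0.0001 -0.0012 -0.0006] turn [0.0009 0.0009 0.0015]
wrist 315.54190276047893 315.54190276047893 255.1583198837814 187.91002411133456 [ 0.50813475 -0.21366239  0.34067314] [ 0.76191324 -0.63510407 -0.08220313  0.09681781]
255.61894976867958 191.09958900356526
255.61234113421116 193.08356692845533
```

View pics/w1.png

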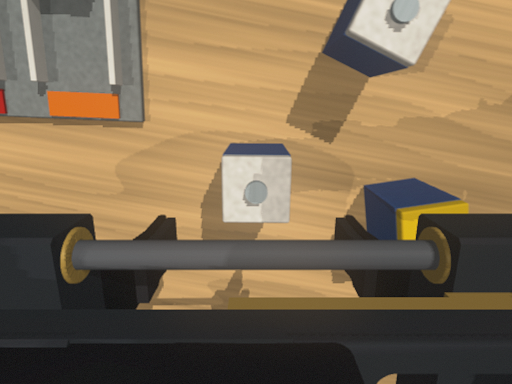

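The wrist view has the button at (256,192), against a predicted (256,193), and the tin is square to the jaws. Going down.

```bash
python3 -m crank '[{"x":0,"y":-0.001,"z":0.03,"ax":0,"ay":0,"az":0,"claw":-1},{"x":0,"y":-0.001,"z":0.065,"ax":0,"ay":0,"az":0,"claw":-1},{"x":0,"y":-0.001,"z":0.1,"ax":0,"ay":0,"az":0,"claw":-1},{"x":0,"y":-0.001,"z":0.13,"ax":0,"ay":0,"az":0,"claw":-1},{"x":0,"y":-0.001,"z":0.146,"ax":0,"ay":0,"az":0,"claw":-1}]' 30
python3 -m crank '[{"x":0,"y":0,"z":0,"ax":0,"ay":0,"az":0,"claw":-0.2},{"x":0,"y":0,"z":0,"ax":0,"ay":0,"az":0,"claw":0},{"x":0,"y":0,"z":0,"ax":0,"ay":0,"az":0,"claw":1},{"x":0,"y":0,"z":0,"ax":0,"ay":0,"az":0,"claw":1},{"x":0,"y":0,"z":0,"ax":0,"ay":0,"az":0,"claw":1}]' 30
python3 -m crank '[{"x":0,"y":0,"z":0,"ax":0,"ay":0,"az":0,"claw":1},{"x":0,"y":0,"z":0,"ax":0,"ay":0,"az":0,"claw":1},{"x":0,"y":0,"z":0,"ax":0,"ay":0,"az":0,"claw":1},{"x":0,"y":0,"z":0,"ax":0,"ay":0,"az":0,"claw":1},{"x":0,"y":0,"z":0,"ax":0,"ay":0,"az":0,"claw":1}]' 30
```

```text
time: 1.82
ee_pos: [0.44, -0.2282, 0.0318]
eef_rot: [0.766, -0.642, -0.001, 0.001]
ft_force: [-0.4, 0.1, 0.2]
width: 0.0871
time: 2.23
ee_pos: [0.4431, -0.228, 0.036]
eef_rot: [0.767, -0.642, 0.001, -0.0]
ft_force: [-0.2, -0.1, 0.8]
width: 0.0615
time: 2.65
ee_pos: [0.4429, -0.2275, 0.0357]
eef_rot: [0.767, -0.642, 0.001, -0.0]
ft_force: [-1.4, 1.0, 6.7]
width: 0.0559
```

```bash
python3 -m crank '[{"x":0,"y":0,"z":-0.005,"ax":0,"ay":0,"az":0,"claw":1},{"x":0,"y":0,"z":-0.02,"ax":0,"ay":0,"az":0,"claw":1},{"x":0,"y":0,"z":-0.04,"ax":0,"ay":0,"az":0,"claw":1},{"x":0,"y":0,"z":-0.055,"ax":0,"ay":0,"az":0,"claw":1},{"x":0,"y":0,"z":-0.06,"ax":0,"ay":0,"az":0,"claw":1}]'
for i in 1 2; do python3 -m crank '[{"x":0,"y":0,"z":0,"ax":0,"ay":0,"az":0,"claw":1},{"x":0,"y":0,"z":0,"ax":0,"ay":0,"az":0,"claw":1},{"x":0,"y":0,"z":0,"ax":0,"ay":0,"az":0,"claw":1},{"x":0,"y":0,"z":0,"ax":0,"ay":0,"az":0,"claw":1},{"x":0,"y":0,"z":0,"ax":0,"ay":0,"az":0,"claw":1}]'; done
python3 -c "
from h import *
F=[]
for i in range(10):
    camera('wrist'); F.append(r.read_state()['ft_force'])
F=np.array(F); print(F.mean(0),F.std(0)); s=r.read_state(); print(s['joint_torque'],s['torque'])
go([.4423,-.2255,.18],-82.2)
"
```

```text
time: 3.07
ee_pos: [0.4433, -0.2278, 0.0971]
eef_rot: [0.767, -0.641, 0.002, -0.0]
ft_force: [0.4, -0.8, -1.7]
width: 0.056
time: 3.48
ee_pos: [0.4417, -0.2271, 0.0937]
eef_rot: [0.767, -0.642, -0.001, 0.0]
ft_force: [-0.1, -0.2, -1.9]
width: 0.0556
time: 3.9
ee_pos: [0.4422, -0.2273, 0.0945]
eef_rot: [0.767, -0.642, 0.0, 0.0]
ft_force: [-0.1, -0.4, -1.3]
width: 0.0561
[-0.14800173  0.05380966 -1.65761886] [0.4340852  0.529686   0.39922013]
[ 1.26667910e-03 -4.67662776e+01 -2.63227053e+00 -3.50112176e+01
 -4.37742134e-02 -4.99703328e-02  4.24132725e-05] [-0.00819604 -0.00724528 -0.00549442]
t 4.4 pos [ 0.4422 -0.2273  0.0945] yaw -79.81 F [-0.56 -0.12 -1.72] w 0.0556 | shift [-0.0017 -0.0004 -0.0855] turn [-0.     -0.      0.0208]
```

It reads about 1.66 N (169 g), so this tin is empty and belongs in the red middle lane. Carrying it there.

```bash
python3 -m crank '[{"x":-0.006,"y":-0.003,"z":-0.005,"ax":0,"ay":0,"az":0,"claw":1},{"x":-0.017,"y":-0.008,"z":-0.012,"ax":0,"ay":0,"az":0,"claw":1},{"x":-0.035,"y":-0.015,"z":-0.02,"ax":0,"ay":0,"az":0,"claw":1},{"x":-0.058,"y":-0.026,"z":-0.027,"ax":0,"ay":0,"az":0,"claw":1},{"x":-0.081,"y":-0.036,"z":-0.03,"ax":0,"ay":0,"az":0,"claw":1}]'
python3 -m crank '[{"x":-0.026,"y":-0.0115,"z":0,"ax":0,"ay":0,"az":0,"claw":1},{"x":-0.052,"y":-0.023,"z":0,"ax":0,"ay":0,"az":0,"claw":1},{"x":-0.078,"y":-0.0345,"z":0,"ax":0,"ay":0,"az":0,"claw":1},{"x":-0.1,"y":-0.045,"z":0,"ax":0,"ay":0,"az":0,"claw":1},{"x":-0.11,"y":-0.05,"z":0,"ax":0,"ay":0,"az":0,"claw":1}]'
python3 -c "
from h import *
go([*rk(-.05,0),.12],-82.2)"
```

```text
time: 4.82
ee_pos: [0.4644, -0.1393, 0.1263]
eef_rot: [0.767, -0.642, 0.001, -0.0]
ft_force: [0.5, 0.4, -1.7]
width: 0.0559
time: 5.23
ee_pos: [0.4937, -0.0189, 0.1257]
eef_rot: [0.769, -0.64, 0.0, -0.001]
ft_force: [-0.1, 0.2, -1.5]
width: 0.0559
t 5.23 pos [ 0.4937 -0.0189  0.1257] yaw -79.54 F [-0.06  0.21 -1.47] w 0.0559 | shift [-0.0916 -0.0407  0.0058] turn [-0.0008  0.0004  0.0232]
```

```bash
python3 -m crank '[{"x":-0.02,"y":-0.009,"z":0,"ax":0,"ay":0,"az":0.006,"claw":1},{"x":-0.045,"y":-0.02,"z":0,"ax":0,"ay":0,"az":0.012,"claw":1},{"x":-0.07,"y":-0.031,"z":0,"ax":0,"ay":0,"az":0.018,"claw":1},{"x":-0.086,"y":-0.038,"z":0.004,"ax":0,"ay":0,"az":0.022,"claw":1},{"x":-0.091,"y":-0.041,"z":0.006,"ax":0,"ay":0,"az":0.022,"claw":1}]'
python3 -m crank '[{"x":0,"y":0,"z":0,"ax":0,"ay":0,"az":0,"claw":1},{"x":0,"y":0,"z":0,"ax":0,"ay":0,"az":0,"claw":1},{"x":0,"y":0,"z":0,"ax":0,"ay":0,"az":0,"claw":1},{"x":0,"y":0,"z":0,"ax":0,"ay":0,"az":0,"claw":1},{"x":0,"y":0,"z":0,"ax":0,"ay":0,"az":0,"claw":1}]'
python3 -c "
from h import *
go([*rk(-.05,0),.048],-82.2)
c=snap('wrist','w2'); snap('top','t2')
i=cv2.resize(cv2.imread('pics/t2.png')[140:260,150:310],None,fx=4,fy=4,interpolation=2)
j=cv2.resize(c['color'],(480,360))
o=np.zeros((600,800,3),np.uint8); o[:480,:640]=i; o[400:600,533:]=cv2.resize(c['color'],(267,200)); cv2.imwrite('pics/m2.png',o)"
```

```text
time: 5.65
ee_pos: [0.5173, 0.0777, 0.1194]
eef_rot: [0.754, -0.657, -0.0, -0.001]
ft_force: [-0.1, -0.0, -2.3]
width: 0.056
time: 6.07
ee_pos: [0.5174, 0.0717, 0.1187]
eef_rot: [0.752, -0.659, 0.0, 0.0]
ft_force: [-0.3, -0.1, -2.6]
width: 0.0557
t 6.07 pos [0.5174 0.0717 0.1187] yaw -82.42 F [-0.29 -0.1  -2.64] w 0.0557 | shift [-0.0069 -0.0007  0.0707] turn [-0.0001 -0.0003 -0.002 ]
wrist 315.54190276047893 315.54190276047893 255.1583198837814 187.91002411133456 [0.58453704 0.08090867 0.28021336] [ 0.74621402 -0.65367405 -0.0829536   0.09483445]
top 458.528165877405 458.528165877405 254.6935686988769 191.28379439436597 [0.28215196 0.01545225 1.33110066] [ 0.70523388 -0.70020955  0.07931553 -0.07785127]
```

View pics/w2.png

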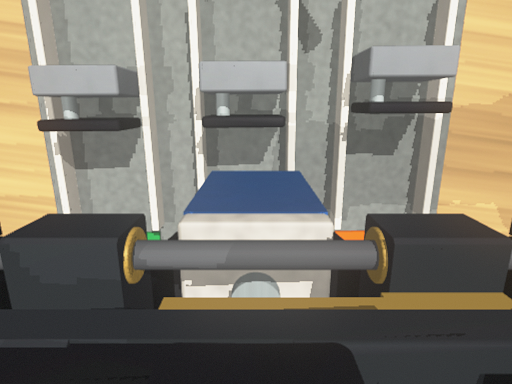

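The wrist view shows each plate as a thin black bar with a grey housing behind it: left about (90,124), middle (243,121), right (400,107). I'll compute their depths and check the lane centre.

```bash
cat >> h.py <<'E'
def w2r(w): d=np.array(w)[:2]-O; return np.array([d@[np.cos(TH),np.sin(TH)],d@[-np.sin(TH),np.cos(TH)]]).round(4)
E
python3 -c "
from h import *
c=camera('wrist'); cv2.imwrite('pics/w2c.png',cv2.resize(c['color'][30:180],None,fx=1.56,fy=3))
for n,u,v,z in(('L',90,120,.058),('M',243,116,.058),('R',401,102,.058),('L',90,130,.014),('M',243,126,.014),('R',401,112,.014),('railML',198,150,.028),('railMR',293,150,.028),('railML',194,70,.028),('railMR',292,40,.028)):
    print(n,w2r(p2w(c,u,v,z)))
go([*rk(-.05,0),.048],-82.2)
print('tcp rack',w2r(r.read_state()['ee_pos']))"
```

```text
L [0.0084 0.1074]
M [0.0108 0.002 ]
R [ 0.0197 -0.1055]
L [-0.0014  0.131 ]
M [0.0015 0.0037]
R [ 0.0123 -0.126 ]
railML [-0.0165  0.0395]
railMR [-0.0167 -0.0366]
railML [0.0438 0.0396]
railMR [ 0.0644 -0.0337]
t 6.22 pos [0.5174 0.0722 0.1187] yaw -82.38 F [ 0.11  0.07 -2.23] w 0.0561 | shift [-0.0063 -0.0006  0.0707] turn [-0.0001 -0.0002 -0.0016]
tcp rack [-0.0507 -0.0063]
```

View pics/m2.png

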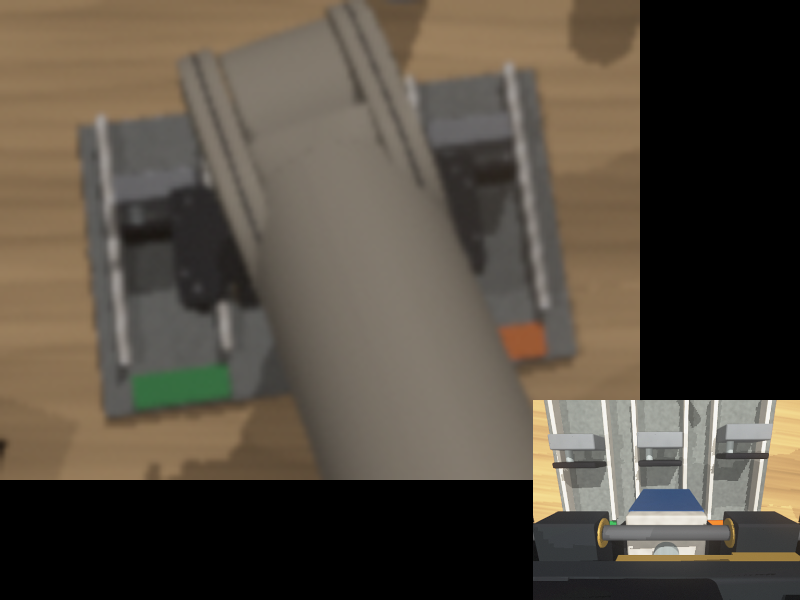

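Middle plate face is at rack x of about 0.005–0.01. Lane centre by the rails is y ≈ +0.002. Shifting over and lowering.

```bash
python3 -m crank '[{"x":-0.004,"y":0,"z":0.005,"ax":0,"ay":0,"az":-0.001,"claw":1},{"x":-0.008,"y":0,"z":0.015,"ax":0,"ay":0,"az":-0.001,"claw":1},{"x":-0.008,"y":0,"z":0.03,"ax":0,"ay":0,"az":-0.001,"claw":1},{"x":-0.008,"y":0,"z":0.045,"ax":0,"ay":0,"az":-0.001,"claw":1},{"x":-0.008,"y":0,"z":0.055,"ax":0,"ay":0,"az":-0.001,"claw":1}]'
python3 -m crank '[{"x":0,"y":0,"z":0.004,"ax":0,"ay":0,"az":0,"claw":1},{"x":0,"y":0,"z":0.008,"ax":0,"ay":0,"az":0,"claw":1},{"x":0,"y":0,"z":0.011,"ax":0,"ay":0,"az":0,"claw":1},{"x":0,"y":0,"z":0.013,"ax":0,"ay":0,"az":0,"claw":1},{"x":0,"y":0,"z":0.013,"ax":0,"ay":0,"az":0,"claw":1}]'
python3 -c "
from h import *
camera('wrist')
go([*rk(-.05,0.002),.046],-82.2)
print('tcp rack',w2r(r.read_state()['ee_pos']))"
```

```text
time: 6.63
ee_pos: [0.5152, 0.081, 0.0614]
eef_rot: [0.754, -0.657, -0.001, 0.001]
ft_force: [-0.3, -0.4, -1.7]
width: 0.056
time: 7.05
ee_pos: [0.5164, 0.0807, 0.0506]
eef_rot: [0.753, -0.658, 0.0, -0.0]
ft_force: [-0.6, -0.1, -0.2]
width: 0.0556
t 7.1 pos [0.5165 0.0807 0.0508] yaw -82.22 F [ 0.37 -0.34 -2.48] w 0.0559 | shift [ 0.0002 -0.0004  0.0048] turn [-0.0002 -0.0001 -0.0002]
tcp rack [-0.0504  0.0022]
```

```bash
python3 -m crank '[{"x":0,"y":0,"z":0.001,"ax":0,"ay":0,"az":0,"claw":1},{"x":0,"y":0,"z":0.002,"ax":0,"ay":0,"az":0,"claw":1},{"x":0,"y":0,"z":0.003,"ax":0,"ay":0,"az":0,"claw":1},{"x":0,"y":0,"z":0.004,"ax":0,"ay":0,"az":0,"claw":1},{"x":0,"y":0,"z":0.005,"ax":0,"ay":0,"az":0,"claw":1}]'
python3 -m crank '[{"x":0,"y":-0.003,"z":0,"ax":0,"ay":0,"az":0,"claw":1},{"x":0,"y":-0.007,"z":0,"ax":0,"ay":0,"az":0,"claw":1},{"x":0,"y":-0.011,"z":0,"ax":0,"ay":0,"az":0,"claw":1},{"x":0,"y":-0.014,"z":0,"ax":0,"ay":0,"az":0,"claw":1},{"x":0,"y":-0.016,"z":0,"ax":0,"ay":0,"az":0,"claw":1}]'
python3 -c "
from h import *
camera('wrist')
go([*rk(-.02,0.002),.046],-82.2)
print('tcp rack',w2r(r.read_state()['ee_pos']))"
```

```text
time: 7.52
ee_pos: [0.5164, 0.0806, 0.0457]
eef_rot: [0.753, -0.658, 0.0, 0.0]
ft_force: [-7.9, -1.4, 18.9]
width: 0.0561
time: 7.93
ee_pos: [0.532, 0.0829, 0.0458]
eef_rot: [0.753, -0.657, -0.0, 0.0]
ft_force: [-6.8, -0.5, 9.6]
width: 0.056
t 7.98 pos [0.5324 0.0829 0.0457] yaw -82.22 F [-4.73 -1.72  6.5 ] w 0.0559 | shift [ 0.0003 -0.0143 -0.0003] turn [ 0.0002 -0.0001 -0.0002]
tcp rack [-0.0343  0.0023]
```

```bash
python3 -m crank '[{"x":0,"y":-0.001,"z":-0.0007,"ax":0,"ay":0,"az":0,"claw":1},{"x":0,"y":-0.003,"z":-0.0007,"ax":0,"ay":0,"az":0,"claw":1},{"x":0,"y":-0.005,"z":-0.0007,"ax":0,"ay":0,"az":0,"claw":1},{"x":0,"y":-0.007,"z":-0.0007,"ax":0,"ay":0,"az":0,"claw":1},{"x":0,"y":-0.009,"z":-0.0007,"ax":0,"ay":0,"az":0,"claw":1}]'
for i in 1 2 3; do python3 -m crank '[{"x":0,"y":-0.001,"z":0,"ax":0,"ay":0,"az":0,"claw":1},{"x":0,"y":-0.002,"z":0,"ax":0,"ay":0,"az":0,"claw":1},{"x":0,"y":-0.003,"z":0,"ax":0,"ay":0,"az":0,"claw":1},{"x":0,"y":-0.004,"z":0,"ax":0,"ay":0,"az":0,"claw":1},{"x":0,"y":-0.005,"z":0,"ax":0,"ay":0,"az":0,"claw":1}]'; 
python3 -c "
from h import *
print('tcp rack',w2r(r.read_state()['ee_pos']))"; done
```

```text
time: 8.4
ee_pos: [0.5413, 0.084, 0.0461]
eef_rot: [0.753, -0.658, 0.0, -0.0]
ft_force: [0.5, 0.5, -1.7]
width: 0.0556
time: 8.82
ee_pos: [0.5452, 0.0846, 0.0459]
eef_rot: [0.754, -0.657, -0.0, 0.001]
ft_force: [-5.1, -1.0, 1.9]
width: 0.0558
tcp rack [-0.0214  0.0022]
time: 9.23
ee_pos: [0.5501, 0.0853, 0.0459]
eef_rot: [0.754, -0.657, -0.001, 0.001]
ft_force: [-5.2, -1.0, 1.4]
width: 0.0559
tcp rack [-0.0165  0.0022]
time: 9.65
ee_pos: [0.555, 0.086, 0.0459]
eef_rot: [0.754, -0.657, -0.001, 0.001]
ft_force: [-4.6, -0.6, 1.3]
width: 0.0558
tcp rack [-0.0115  0.0023]
```

```bash
for i in 1 2; do python3 -m crank '[{"x":0,"y":-0.0003,"z":0,"ax":0,"ay":0,"az":0,"claw":1},{"x":0,"y":-0.0006,"z":0,"ax":0,"ay":0,"az":0,"claw":1},{"x":0,"y":-0.0009,"z":0,"ax":0,"ay":0,"az":0,"claw":1},{"x":0,"y":-0.0012,"z":0,"ax":0,"ay":0,"az":0,"claw":1},{"x":0,"y":-0.0015,"z":0,"ax":0,"ay":0,"az":0,"claw":1}]'; 
python3 -c "
from h import *
print('tcp rack',w2r(r.read_state()['ee_pos']))"; done
```

```text
time: 10.07
ee_pos: [0.5554, 0.0861, 0.0459]
eef_rot: [0.754, -0.657, -0.001, 0.002]
ft_force: [-12.1, -3.0, 8.2]
width: 0.0556
tcp rack [-0.0111  0.0023]
time: 10.48
ee_pos: [0.5555, 0.086, 0.0459]
eef_rot: [0.754, -0.657, -0.002, 0.003]
ft_force: [-21.0, -3.8, 15.4]
width: 0.0558
tcp rack [-0.011   0.0023]
```

The end stop is reached: x has stalled at −0.011 rack and the force has risen to about 21 N, including deck friction. Easing off, letting go and rising.

```bash
python3 -m crank '[{"x":0,"y":0.0005,"z":0,"ax":0,"ay":0,"az":0,"claw":1},{"x":0,"y":0.001,"z":-0.0003,"ax":0,"ay":0,"az":0,"claw":1},{"x":0,"y":0.0014,"z":-0.0005,"ax":0,"ay":0,"az":0,"claw":1},{"x":0,"y":0.0014,"z":-0.0005,"ax":0,"ay":0,"az":0,"claw":1},{"x":0,"y":0.0014,"z":-0.0005,"ax":0,"ay":0,"az":0,"claw":1}]'
python3 -m crank '[{"x":0,"y":0,"z":0,"ax":0,"ay":0,"az":0,"claw":-0.2},{"x":0,"y":0,"z":0,"ax":0,"ay":0,"az":0,"claw":-0.4},{"x":0,"y":0,"z":0,"ax":0,"ay":0,"az":0,"claw":-1},{"x":0,"y":0,"z":0,"ax":0,"ay":0,"az":0,"claw":-1},{"x":0,"y":0,"z":0,"ax":0,"ay":0,"az":0,"claw":-1}]'
python3 -m crank '[{"x":0,"y":0,"z":0,"ax":0,"ay":0,"az":0,"claw":-1},{"x":0,"y":0,"z":0,"ax":0,"ay":0,"az":0,"claw":-1},{"x":0,"y":0,"z":-0.02,"ax":0,"ay":0,"az":0,"claw":-1},{"x":0,"y":0,"z":-0.05,"ax":0,"ay":0,"az":0,"claw":-1},{"x":0,"y":0,"z":-0.09,"ax":0,"ay":0,"az":0,"claw":-1}]'
python3 -m crank '[{"x":0,"y":0,"z":-0.03,"ax":0,"ay":0,"az":0,"claw":-1},{"x":0,"y":0,"z":-0.06,"ax":0,"ay":0,"az":0,"claw":-1},{"x":0,"y":0,"z":-0.08,"ax":0,"ay":0,"az":0,"claw":-1},{"x":0,"y":0,"z":-0.085,"ax":0,"ay":0,"az":0,"claw":-1},{"x":0,"y":0,"z":-0.085,"ax":0,"ay":0,"az":0,"claw":-1}]'
python3 -c "
from h import *
snap('wrist','w3')
go([.5917,-.3021,.22],-103.2)"
```

```text
time: 10.9
ee_pos: [0.5554, 0.086, 0.0459]
eef_rot: [0.754, -0.657, -0.001, 0.002]
ft_force: [-9.7, -1.2, 1.7]
width: 0.0559
time: 11.32
ee_pos: [0.558, 0.0864, 0.047]
eef_rot: [0.753, -0.658, 0.0, -0.0]
ft_force: [0.4, -0.5, 0.2]
width: 0.0733
time: 11.73
ee_pos: [0.5558, 0.0859, 0.1356]
eef_rot: [0.754, -0.657, -0.002, 0.002]
ft_force: [0.8, -0.2, -0.6]
width: 0.0865
time: 12.15
ee_pos: [0.5583, 0.0865, 0.2234]
eef_rot: [0.753, -0.658, 0.001, -0.001]
ft_force: [-0.1, 0.2, 0.1]
width: 0.0871
wrist 315.54190276047893 315.54190276047893 255.1583198837814 187.91002411133456 [0.62498368 0.09588835 0.38500774] [ 0.74749567 -0.65248573 -0.08190476  0.09383077]
t 12.2 pos [0.5576 0.0862 0.2216] yaw -82.23 F [ 0.   -0.44 -0.06] w 0.0872 | shift [0.3894 0.0188 0.0017] turn [-3.00e-04 -1.00e-04  1.83e-01]
```

View pics/w3.png

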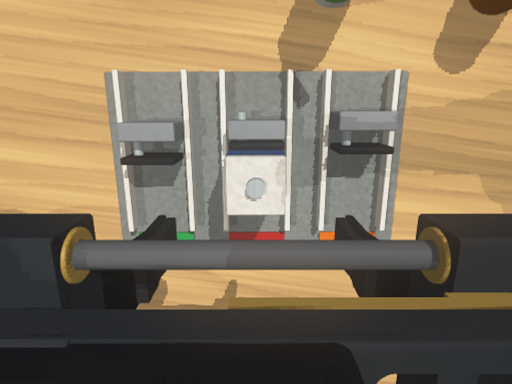

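The picture shows tin 1 standing in the middle lane at (255,187), with its plate back against the housing and the rod end out behind. The other two plates have not moved. Going to the far tin.

```bash
python3 -m crank '[{"x":0.03,"y":0.001,"z":0,"ax":0,"ay":0,"az":0,"claw":-1},{"x":0.07,"y":0.003,"z":0,"ax":0,"ay":0,"az":0,"claw":-1},{"x":0.11,"y":0.005,"z":0,"ax":0,"ay":0,"az":0,"claw":-1},{"x":0.15,"y":0.007,"z":0,"ax":0,"ay":0,"az":0,"claw":-1},{"x":0.19,"y":0.009,"z":0,"ax":0,"ay":0,"az":0,"claw":-1}]'
python3 -m crank '[{"x":0.04,"y":0.002,"z":0,"ax":0,"ay":0,"az":0.045,"claw":-1},{"x":0.08,"y":0.004,"z":0,"ax":0,"ay":0,"az":0.09,"claw":-1},{"x":0.12,"y":0.006,"z":0,"ax":0,"ay":0,"az":0.135,"claw":-1},{"x":0.16,"y":0.008,"z":0,"ax":0,"ay":0,"az":0.183,"claw":-1},{"x":0.197,"y":0.01,"z":0.01,"ax":0,"ay":0,"az":0.183,"claw":-1}]'
python3 -m crank '[{"x":0,"y":0,"z":0.01,"ax":0,"ay":0,"az":0,"claw":-1},{"x":0,"y":0,"z":0.03,"ax":0,"ay":0,"az":0,"claw":-1},{"x":0,"y":0,"z":0.03,"ax":0,"ay":0,"az":0,"claw":-1},{"x":0,"y":0,"z":0.03,"ax":0,"ay":0,"az":0,"claw":-1},{"x":0,"y":0,"z":0.03,"ax":0,"ay":0,"az":0,"claw":-1}]'
python3 -c "
from h import *
go([.5917,-.3021,.18],-103.2)
c=snap('wrist','w4')
M=R.from_quat(c['orientation']).as_matrix()
v=M.T@(np.array([.5917,-.3021,.1])-c['eye']); print(c['fx']*v[0]/v[2]+c['cx'],c['fy']*v[1]/v[2]+c['cy'])
"
```

```text
time: 12.62
ee_pos: [0.5734, -0.1051, 0.2198]
eef_rot: [0.754, -0.657, -0.001, 0.001]
ft_force: [0.8, 0.1, 0.1]
width: 0.0871
time: 13.03
ee_pos: [0.5909, -0.3024, 0.2113]
eef_rot: [-0.618, 0.786, -0.0, -0.0]
ft_force: [0.9, 0.3, -0.5]
width: 0.0873
time: 13.45
ee_pos: [0.5911, -0.2991, 0.1817]
eef_rot: [-0.622, 0.783, 0.0, -0.0]
ft_force: [-0.4, -0.4, 0.3]
width: 0.0871
t 13.45 pos [ 0.5911 -0.2991  0.1817] yaw -103.14 F [-0.39 -0.4   0.26] w 0.0871 | shift [ 0.0028 -0.0013  0.0017] turn [0.0003 0.0001 0.0006]
wrist 315.54190276047893 315.54190276047893 255.1583198837814 187.91002411133456 [ 0.65723463 -0.31432714  0.34318364] [-0.61656255  0.77709512  0.09910058 -0.07844027]
258.9963797777264 192.28180279821865
```

View pics/w4.png

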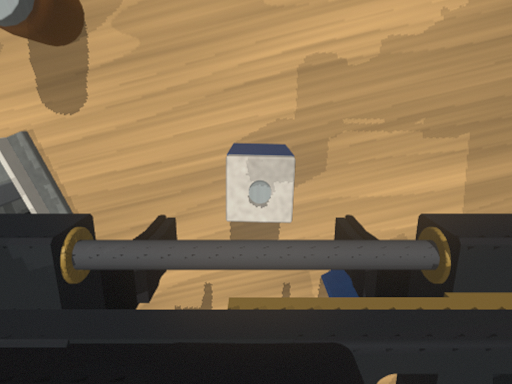

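The button is at (259,193), against a predicted (259,192), and the tin is square to the jaws. Going down and gripping.

```bash
python3 -m crank '[{"x":0.003,"y":-0.001,"z":0.03,"ax":0,"ay":0,"az":0,"claw":-1},{"x":0.003,"y":-0.001,"z":0.065,"ax":0,"ay":0,"az":0,"claw":-1},{"x":0.003,"y":-0.001,"z":0.1,"ax":0,"ay":0,"az":0,"claw":-1},{"x":0.003,"y":-0.001,"z":0.13,"ax":0,"ay":0,"az":0,"claw":-1},{"x":0.003,"y":-0.001,"z":0.146,"ax":0,"ay":0,"az":0,"claw":-1}]' 35
python3 -m crank '[{"x":0,"y":0,"z":0,"ax":0,"ay":0,"az":0,"claw":-0.2},{"x":0,"y":0,"z":0,"ax":0,"ay":0,"az":0,"claw":0},{"x":0,"y":0,"z":0,"ax":0,"ay":0,"az":0,"claw":1},{"x":0,"y":0,"z":0,"ax":0,"ay":0,"az":0,"claw":1},{"x":0,"y":0,"z":0,"ax":0,"ay":0,"az":0,"claw":1}]' 35
python3 -m crank '[{"x":0,"y":0,"z":0,"ax":0,"ay":0,"az":0,"claw":1},{"x":0,"y":0,"z":0,"ax":0,"ay":0,"az":0,"claw":1},{"x":0,"y":0,"z":0,"ax":0,"ay":0,"az":0,"claw":1},{"x":0,"y":0,"z":0,"ax":0,"ay":0,"az":0,"claw":1},{"x":0,"y":0,"z":0,"ax":0,"ay":0,"az":0,"claw":1}]' 35
python3 -m crank '[{"x":0,"y":0,"z":-0.005,"ax":0,"ay":0,"az":0,"claw":1},{"x":0,"y":0,"z":-0.02,"ax":0,"ay":0,"az":0,"claw":1},{"x":0,"y":0,"z":-0.04,"ax":0,"ay":0,"az":0,"claw":1},{"x":0,"y":0,"z":-0.055,"ax":0,"ay":0,"az":0,"claw":1},{"x":0,"y":0,"z":-0.06,"ax":0,"ay":0,"az":0,"claw":1}]'
for i in 1 2; do python3 -m crank '[{"x":0,"y":0,"z":0,"ax":0,"ay":0,"az":0,"claw":1},{"x":0,"y":0,"z":0,"ax":0,"ay":0,"az":0,"claw":1},{"x":0,"y":0,"z":0,"ax":0,"ay":0,"az":0,"claw":1},{"x":0,"y":0,"z":0,"ax":0,"ay":0,"az":0,"claw":1},{"x":0,"y":0,"z":0,"ax":0,"ay":0,"az":0,"claw":1}]'; done
python3 -c "
from h import *
F=[]
for i in range(10):
    camera('wrist'); F.append(r.read_state()['ft_force'])
F=np.array(F); print(F.mean(0),F.std(0))
go([.55,-.15,.19],-82.2)
"
```

```text
time: 13.92
ee_pos: [0.5901, -0.302, 0.0328]
eef_rot: [-0.621, 0.783, 0.001, -0.001]
ft_force: [-0.7, 0.6, -0.7]
width: 0.0871
time: 14.33
ee_pos: [0.5924, -0.3033, 0.0378]
eef_rot: [-0.621, 0.784, -0.001, 0.001]
ft_force: [0.4, -0.7, -0.2]
width: 0.0615
time: 14.75
ee_pos: [0.5921, -0.3031, 0.0372]
eef_rot: [-0.621, 0.784, -0.001, 0.0]
ft_force: [-2.1, 0.9, 6.1]
width: 0.0559
time: 15.17
ee_pos: [0.5922, -0.3032, 0.0982]
eef_rot: [-0.621, 0.784, -0.001, 0.001]
ft_force: [-0.1, -1.3, -4.2]
width: 0.0555
time: 15.58
ee_pos: [0.5909, -0.3026, 0.0947]
eef_rot: [-0.621, 0.784, 0.001, -0.0]
ft_force: [-0.1, -0.1, -3.3]
width: 0.0561
time: 16.0
ee_pos: [0.5914, -0.3029, 0.0958]
eef_rot: [-0.621, 0.784, -0.0, -0.0]
ft_force: [0.2, 0.7, -3.7]
width: 0.0561
[-0.05605999  0.11067175 -3.61013584] [0.27876911 0.49630107 0.45448206]
t 16.5 pos [ 0.5914 -0.3028  0.0958] yaw -103.19 F [-0.36  0.46 -3.32] w 0.0559 | shift [-0.1394  0.0752 -0.0942] turn [-0.     -0.     -0.1832]
```

It reads 3.61 N (368 g), so this tin is half full and belongs in the orange right lane.

```bash
python3 -m crank '[{"x":-0.007,"y":0.003,"z":-0.005,"ax":0,"ay":0,"az":0,"claw":1},{"x":-0.023,"y":0.011,"z":-0.012,"ax":0,"ay":0,"az":0,"claw":1},{"x":-0.045,"y":0.022,"z":-0.02,"ax":0,"ay":0,"az":0,"claw":1},{"x":-0.07,"y":0.034,"z":-0.027,"ax":0,"ay":0,"az":0,"claw":1},{"x":-0.095,"y":0.046,"z":-0.03,"ax":0,"ay":0,"az":0,"claw":1}]'
python3 -m crank '[{"x":-0.025,"y":0.012,"z":0,"ax":0,"ay":0,"az":-0.02,"claw":1},{"x":-0.05,"y":0.024,"z":0,"ax":0,"ay":0,"az":-0.055,"claw":1},{"x":-0.075,"y":0.036,"z":0,"ax":0,"ay":0,"az":-0.095,"claw":1},{"x":-0.095,"y":0.046,"z":0,"ax":0,"ay":0,"az":-0.135,"claw":1},{"x":-0.105,"y":0.051,"z":0,"ax":0,"ay":0,"az":-0.165,"claw":1}]'
python3 -m crank '[{"x":0,"y":0,"z":0,"ax":0,"ay":0,"az":-0.018,"claw":1},{"x":0,"y":0,"z":0,"ax":0,"ay":0,"az":-0.018,"claw":1},{"x":0,"y":0,"z":0,"ax":0,"ay":0,"az":-0.018,"claw":1},{"x":0,"y":0,"z":0,"ax":0,"ay":0,"az":-0.018,"claw":1},{"x":0,"y":0,"z":0,"ax":0,"ay":0,"az":-0.018,"claw":1}]'
python3 -c "
from h import *
go([*rk(-.05,-.113),.12],-82.2)"
```

```text
time: 16.92
ee_pos: [0.5683, -0.1985, 0.1272]
eef_rot: [-0.621, 0.784, -0.001, 0.0]
ft_force: [1.2, 1.1, -3.3]
width: 0.0557
time: 17.33
ee_pos: [0.5419, -0.0817, 0.1264]
eef_rot: [0.744, -0.668, -0.0, -0.0]
ft_force: [-0.3, 0.3, -3.4]
width: 0.0559
time: 17.75
ee_pos: [0.5426, -0.0865, 0.1258]
eef_rot: [0.753, -0.658, 0.0, 0.0]
ft_force: [0.6, -1.0, -2.5]
width: 0.0557
t 17.75 pos [ 0.5426 -0.0865  0.1258] yaw -82.33 F [ 0.61 -0.96 -2.54] w 0.0557 | shift [-0.054   0.0029  0.0058] turn [-0.     -0.0001 -0.0011]
```

```bash
python3 -m crank '[{"x":-0.008,"y":0.001,"z":0,"ax":0,"ay":0,"az":-0.001,"claw":1},{"x":-0.022,"y":0.002,"z":0,"ax":0,"ay":0,"az":-0.001,"claw":1},{"x":-0.038,"y":0.003,"z":0.003,"ax":0,"ay":0,"az":-0.001,"claw":1},{"x":-0.049,"y":0.003,"z":0.006,"ax":0,"ay":0,"az":-0.001,"claw":1},{"x":-0.054,"y":0.003,"z":0.006,"ax":0,"ay":0,"az":-0.001,"claw":1}]'
python3 -m crank '[{"x":0,"y":0,"z":0,"ax":0,"ay":0,"az":0,"claw":1},{"x":0,"y":0,"z":0,"ax":0,"ay":0,"az":0,"claw":1},{"x":0,"y":0,"z":0,"ax":0,"ay":0,"az":0,"claw":1},{"x":0,"y":0,"z":0,"ax":0,"ay":0,"az":0,"claw":1},{"x":0,"y":0,"z":0,"ax":0,"ay":0,"az":0,"claw":1}]'
python3 -c "
from h import *
c=snap('wrist','w5')
go([*rk(-.05,-.113),.12],-82.2); print(w2r(r.read_state()['ee_pos']))"
```

```text
time: 18.17
ee_pos: [0.5315, -0.0298, 0.1192]
eef_rot: [0.755, -0.656, -0.001, -0.0]
ft_force: [0.3, -0.3, -3.9]
width: 0.056
time: 18.58
ee_pos: [0.5324, -0.0337, 0.1198]
eef_rot: [0.754, -0.657, 0.0, 0.0]
ft_force: [-0.7, 0.0, -4.1]
width: 0.0558
wrist 315.54190276047893 315.54190276047893 255.1583198837814 187.91002411133456 [ 0.59952075 -0.02415928  0.28124443] [ 0.74767089 -0.65199736 -0.0829011   0.09494781]
t 18.63 pos [ 0.5324 -0.0335  0.1198] yaw -82.16 F [ 0.24  0.5  -3.9 ] w 0.0559 | shift [-0.0001 -0.0001 -0.0002] turn [-0.     -0.0001  0.0004]
[-0.0501 -0.1131]
```

View pics/w5.png

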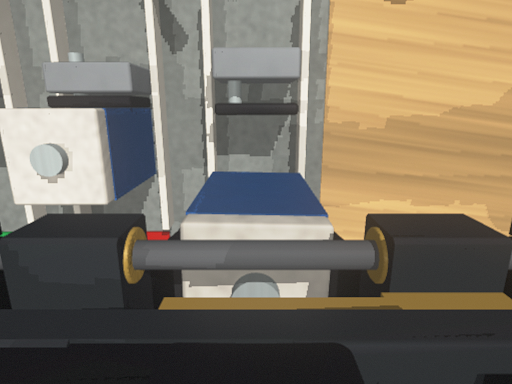

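Tin 2 is centred on the right lane: the plate bar and the tin are both at u≈256, the rails at 208 and 304. Lowering and sliding.

```bash
python3 -m crank '[{"x":0,"y":0,"z":0.005,"ax":0,"ay":0,"az":0,"claw":1},{"x":0,"y":0,"z":0.018,"ax":0,"ay":0,"az":0,"claw":1},{"x":0,"y":0,"z":0.035,"ax":0,"ay":0,"az":0,"claw":1},{"x":0,"y":0,"z":0.05,"ax":0,"ay":0,"az":0,"claw":1},{"x":0,"y":0,"z":0.06,"ax":0,"ay":0,"az":0,"claw":1}]'
python3 -m crank '[{"x":0,"y":0,"z":0.003,"ax":0,"ay":0,"az":0,"claw":1},{"x":0,"y":0,"z":0.006,"ax":0,"ay":0,"az":0,"claw":1},{"x":0,"y":0,"z":0.009,"ax":0,"ay":0,"az":0,"claw":1},{"x":0,"y":0,"z":0.011,"ax":0,"ay":0,"az":0,"claw":1},{"x":0,"y":0,"z":0.0125,"ax":0,"ay":0,"az":0,"claw":1}]'
python3 -m crank '[{"x":0,"y":-0.002,"z":0,"ax":0,"ay":0,"az":0,"claw":1},{"x":0,"y":-0.006,"z":0,"ax":0,"ay":0,"az":0,"claw":1},{"x":0,"y":-0.01,"z":0,"ax":0,"ay":0,"az":0,"claw":1},{"x":0,"y":-0.013,"z":0,"ax":0,"ay":0,"az":0,"claw":1},{"x":0,"y":-0.015,"z":0,"ax":0,"ay":0,"az":0,"claw":1}]'
python3 -c "
from h import *
print('tcp rack',w2r(r.read_state()['ee_pos']),r.read_state()['ft_force'])"
```

```text
time: 19.05
ee_pos: [0.5315, -0.0331, 0.058]
eef_rot: [0.754, -0.657, -0.001, 0.001]
ft_force: [-0.3, -0.4, -3.8]
width: 0.0556
time: 19.47
ee_pos: [0.5326, -0.0329, 0.0476]
eef_rot: [0.754, -0.657, 0.0, -0.0]
ft_force: [0.0, -1.0, -5.1]
width: 0.0557
time: 19.88
ee_pos: [0.5478, -0.0307, 0.0474]
eef_rot: [0.754, -0.657, 0.0, -0.0]
ft_force: [-0.2, 0.1, -3.3]
width: 0.0557
tcp rack [-0.0344 -0.1124] [-0.18719901  0.1116314  -3.26525723]
```

```bash
python3 -m crank '[{"x":0,"y":-0.001,"z":0.0002,"ax":0,"ay":0,"az":0,"claw":1},{"x":0,"y":-0.003,"z":0.0004,"ax":0,"ay":0,"az":0,"claw":1},{"x":0,"y":-0.005,"z":0.0005,"ax":0,"ay":0,"az":0,"claw":1},{"x":0,"y":-0.007,"z":0.0005,"ax":0,"ay":0,"az":0,"claw":1},{"x":0,"y":-0.009,"z":0.0005,"ax":0,"ay":0,"az":0,"claw":1}]'
for i in 1 2 3; do python3 -m crank '[{"x":0,"y":-0.001,"z":0,"ax":0,"ay":0,"az":0,"claw":1},{"x":0,"y":-0.002,"z":0,"ax":0,"ay":0,"az":0,"claw":1},{"x":0,"y":-0.003,"z":0,"ax":0,"ay":0,"az":0,"claw":1},{"x":0,"y":-0.004,"z":0,"ax":0,"ay":0,"az":0,"claw":1},{"x":0,"y":-0.005,"z":0,"ax":0,"ay":0,"az":0,"claw":1}]'; 
python3 -c "
from h import *
print('tcp rack',w2r(r.read_state()['ee_pos']))"; done
```

```text
time: 20.3
ee_pos: [0.5555, -0.0299, 0.0473]
eef_rot: [0.754, -0.657, -0.0, 0.001]
ft_force: [-6.6, -1.2, 6.8]
width: 0.0561
time: 20.72
ee_pos: [0.5604, -0.0293, 0.0473]
eef_rot: [0.754, -0.657, -0.0, 0.001]
ft_force: [-7.0, -1.2, 7.1]
width: 0.0559
tcp rack [-0.0217 -0.1127]
time: 21.13
ee_pos: [0.5654, -0.0286, 0.0473]
eef_rot: [0.754, -0.657, -0.0, 0.001]
ft_force: [-6.2, -1.6, 6.6]
width: 0.0559
tcp rack [-0.0167 -0.1126]
time: 21.55
ee_pos: [0.5684, -0.0282, 0.0473]
eef_rot: [0.754, -0.657, -0.002, 0.003]
ft_force: [-17.8, -2.8, 17.7]
width: 0.0558
tcp rack [-0.0137 -0.1127]
```

Vision puts this plate's end near −0.001, so the rise at −0.0137 could be first contact plus deck friction from pressing down. I'll relieve the downforce and look.

```bash
python3 -m crank '[{"x":0,"y":0.0003,"z":-0.0003,"ax":0,"ay":0,"az":0,"claw":1},{"x":0,"y":0.0006,"z":-0.0006,"ax":0,"ay":0,"az":0,"claw":1},{"x":0,"y":0.0008,"z":-0.0008,"ax":0,"ay":0,"az":0,"claw":1},{"x":0,"y":0.0008,"z":-0.0008,"ax":0,"ay":0,"az":0,"claw":1},{"x":0,"y":0.0008,"z":-0.0008,"ax":0,"ay":0,"az":0,"claw":1}]'; 
python3 -c "
from h import *
print('tcp rack',w2r(r.read_state()['ee_pos']),r.read_state()['torque'])
c=camera('wrist'); cv2.imwrite('pics/w6.png',c['color']); print(r.read_state()['ft_force'])"
```

```text
time: 21.97
ee_pos: [0.5687, -0.0281, 0.0473]
eef_rot: [0.754, -0.657, -0.001, 0.001]
ft_force: [-6.3, -1.7, 3.3]
width: 0.0557
tcp rack [-0.0134 -0.1126] [-0.26459548  1.59892307  0.04427178]
[-7.35562415 -0.45429205  2.1816347 ]
```

View pics/w6.png

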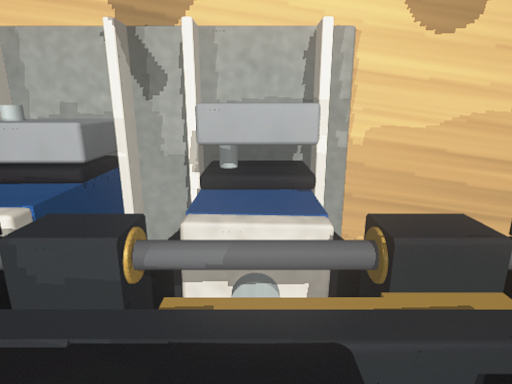

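The plate is only touched here: its rod still shows between plate and housing at (229,155), while the middle plate is flush. I'll push on.

```bash
python3 -m crank '[{"x":0,"y":-0.0006,"z":0,"ax":0,"ay":0,"az":0,"claw":1},{"x":0,"y":-0.0012,"z":-0.0002,"ax":0,"ay":0,"az":0,"claw":1},{"x":0,"y":-0.0018,"z":-0.0003,"ax":0,"ay":0,"az":0,"claw":1},{"x":0,"y":-0.0024,"z":-0.0003,"ax":0,"ay":0,"az":0,"claw":1},{"x":0,"y":-0.003,"z":-0.0003,"ax":0,"ay":0,"az":0,"claw":1}]'
python3 -c "
from h import *
print('tcp rack',w2r(r.read_state()['ee_pos']))"
python3 -m crank '[{"x":0,"y":-0.0006,"z":0,"ax":0,"ay":0,"az":0,"claw":1},{"x":0,"y":-0.0012,"z":0,"ax":0,"ay":0,"az":0,"claw":1},{"x":0,"y":-0.0018,"z":0,"ax":0,"ay":0,"az":0,"claw":1},{"x":0,"y":-0.0024,"z":0,"ax":0,"ay":0,"az":0,"claw":1},{"x":0,"y":-0.003,"z":0,"ax":0,"ay":0,"az":0,"claw":1}]'
python3 -c "
from h import *
print('tcp rack',w2r(r.read_state()['ee_pos']))"
```

```text
time: 22.43
ee_pos: [0.571, -0.0278, 0.0474]
eef_rot: [0.754, -0.657, -0.001, 0.002]
ft_force: [-10.4, -1.7, 3.3]
width: 0.0559
tcp rack [-0.011  -0.1126]
time: 22.85
ee_pos: [0.574, -0.0274, 0.0474]
eef_rot: [0.754, -0.657, -0.001, 0.002]
ft_force: [-8.6, -1.6, 3.7]
width: 0.0558
tcp rack [-0.008  -0.1126]
```

```bash
python3 -m crank '[{"x":0,"y":-0.001,"z":0,"ax":0,"ay":0,"az":0,"claw":1},{"x":0,"y":-0.002,"z":-0.0002,"ax":0,"ay":0,"az":0,"claw":1},{"x":0,"y":-0.003,"z":-0.0002,"ax":0,"ay":0,"az":0,"claw":1},{"x":0,"y":-0.004,"z":-0.0002,"ax":0,"ay":0,"az":0,"claw":1},{"x":0,"y":-0.0045,"z":-0.0002,"ax":0,"ay":0,"az":0,"claw":1}]'
python3 -c "
from h import *
print('tcp rack',w2r(r.read_state()['ee_pos']))"
for i in 1 2; do python3 -m crank '[{"x":0,"y":-0.0003,"z":0,"ax":0,"ay":0,"az":0,"claw":1},{"x":0,"y":-0.0006,"z":0,"ax":0,"ay":0,"az":0,"claw":1},{"x":0,"y":-0.0009,"z":0,"ax":0,"ay":0,"az":0,"claw":1},{"x":0,"y":-0.0012,"z":0,"ax":0,"ay":0,"az":0,"claw":1},{"x":0,"y":-0.0015,"z":0,"ax":0,"ay":0,"az":0,"claw":1}]'
python3 -c "
from h import *
print('tcp rack',w2r(r.read_state()['ee_pos']))"; done
```

```text
time: 23.27
ee_pos: [0.5786, -0.0268, 0.0474]
eef_rot: [0.754, -0.657, -0.001, 0.002]
ft_force: [-9.4, -1.1, 1.6]
width: 0.0559
tcp rack [-0.0034 -0.1127]
time: 23.68
ee_pos: [0.58, -0.0266, 0.0474]
eef_rot: [0.754, -0.657, -0.001, 0.002]
ft_force: [-8.1, -1.1, -0.3]
width: 0.0561
tcp rack [-0.002  -0.1126]
time: 24.1
ee_pos: [0.5808, -0.0264, 0.0474]
eef_rot: [0.754, -0.657, -0.002, 0.002]
ft_force: [-13.1, -1.9, 5.6]
width: 0.0557
tcp rack [-0.0011 -0.1126]
```

```bash
python3 -m crank '[{"x":0,"y":-0.0003,"z":0,"ax":0,"ay":0,"az":0,"claw":1},{"x":0,"y":-0.0006,"z":0,"ax":0,"ay":0,"az":0,"claw":1},{"x":0,"y":-0.0009,"z":0,"ax":0,"ay":0,"az":0,"claw":1},{"x":0,"y":-0.001,"z":0,"ax":0,"ay":0,"az":0,"claw":1},{"x":0,"y":-0.001,"z":0,"ax":0,"ay":0,"az":0,"claw":1}]'
python3 -c "
from h import *
print('tcp rack',w2r(r.read_state()['ee_pos']))"
```

```text
time: 24.52
ee_pos: [0.5809, -0.0264, 0.0474]
eef_rot: [0.754, -0.657, -0.002, 0.003]
ft_force: [-17.2, -2.3, 9.6]
width: 0.0557
tcp rack [-0.0011 -0.1126]
```

Stalled at −0.0011 with the force up from 8 N to 17 N, so this end stop is reached too. Easing off, letting go and rising straight up.

```bash
python3 -m crank '[{"x":0,"y":0.0005,"z":0,"ax":0,"ay":0,"az":0,"claw":1},{"x":0,"y":0.0008,"z":-0.0003,"ax":0,"ay":0,"az":0,"claw":1},{"x":0,"y":0.001,"z":-0.0004,"ax":0,"ay":0,"az":0,"claw":1},{"x":0,"y":0.001,"z":-0.0004,"ax":0,"ay":0,"az":0,"claw":1},{"x":0,"y":0.001,"z":-0.0004,"ax":0,"ay":0,"az":0,"claw":1}]'
python3 -m crank '[{"x":0,"y":0,"z":0,"ax":0,"ay":0,"az":0,"claw":-0.2},{"x":0,"y":0,"z":0,"ax":0,"ay":0,"az":0,"claw":-0.4},{"x":0,"y":0,"z":0,"ax":0,"ay":0,"az":0,"claw":-1},{"x":0,"y":0,"z":0,"ax":0,"ay":0,"az":0,"claw":-1},{"x":0,"y":0,"z":0,"ax":0,"ay":0,"az":0,"claw":-1}]'
python3 -m crank '[{"x":0,"y":0,"z":0,"ax":0,"ay":0,"az":0,"claw":-1},{"x":0,"y":0,"z":0,"ax":0,"ay":0,"az":0,"claw":-1},{"x":0,"y":0,"z":-0.02,"ax":0,"ay":0,"az":0,"claw":-1},{"x":0,"y":0,"z":-0.05,"ax":0,"ay":0,"az":0,"claw":-1},{"x":0,"y":0,"z":-0.09,"ax":0,"ay":0,"az":0,"claw":-1}]'
python3 -m crank '[{"x":0,"y":0,"z":-0.03,"ax":0,"ay":0,"az":0,"claw":-1},{"x":0,"y":0,"z":-0.06,"ax":0,"ay":0,"az":0,"claw":-1},{"x":0,"y":0,"z":-0.08,"ax":0,"ay":0,"az":0,"claw":-1},{"x":0,"y":0,"z":-0.085,"ax":0,"ay":0,"az":0,"claw":-1},{"x":0,"y":0,"z":-0.085,"ax":0,"ay":0,"az":0,"claw":-1}]'
python3 -c "
from h import *
c=camera('wrist'); s=camera('scene'); cv2.imwrite('pics/f.png',np.vstack([cv2.resize(c['color'][60:240],(640,225)),cv2.resize(s['color'][120:310,120:370],(480,365)).__class__ and cv2.copyMakeBorder(cv2.resize(s['color'][120:310,120:370],(480,365),interpolation=2),0,0,0,160,0)]))
print(r.read_state()['time'],r.read_state()['ft_force'])"
```

```text
time: 24.93
ee_pos: [0.5808, -0.0265, 0.0474]
eef_rot: [0.754, -0.657, -0.002, 0.002]
ft_force: [-9.7, -1.4, 0.6]
width: 0.0556
time: 25.35
ee_pos: [0.5841, -0.0257, 0.0489]
eef_rot: [0.754, -0.657, 0.0, -0.0]
ft_force: [0.3, 0.3, 0.4]
width: 0.0739
time: 25.77
ee_pos: [0.5818, -0.0258, 0.1372]
eef_rot: [0.754, -0.657, -0.002, 0.001]
ft_force: [1.1, -0.2, 0.4]
width: 0.0871
time: 26.18
ee_pos: [0.5843, -0.0257, 0.2251]
eef_rot: [0.754, -0.657, 0.001, -0.001]
ft_force: [0.8, 0.2, -0.1]
width: 0.0873
26.2833 [ 0.23978572 -0.36280072 -0.18719027]
```

View pics/f.png

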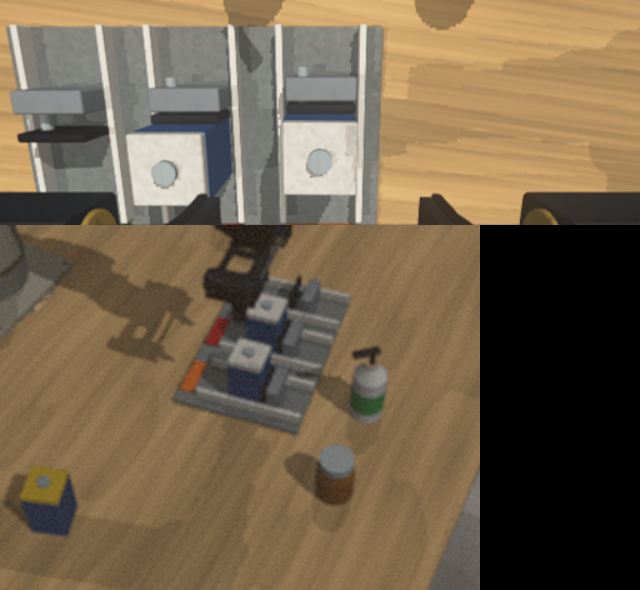

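Both tins stand in their lanes with the plates flush against the housings and the rod ends out behind, at (170,82) and (303,72). The left plate is still out at (63,134), and the yellow tin, jar and pump are where they were. The gripper is clear, so I'm handing in.

```bash
python3 -c "
from bench import close_job
print(close_job())"
```

```text
the job is handed in; nothing more can be done
None
```

Both white-lidded tins are sorted, each with the plate behind it pushed to its end stop. I handed the job in at about 26 s of the 72 s allowed.

- **Near tin:** it weighed about 169 g, so it is empty, and it stands in the red-tagged middle lane. The plate moved at about 5 N and stalled at 21 N on the wrist sensor, part of which was friction with the deck.
- **Far tin:** it weighed about 368 g, so it is half full, and it stands in the orange-tagged right lane. The plate moved at about 9 N and stalled at 17 N.

**Pushing the far tin:** the force rose to 18 N early, when I was pressing the tin onto the deck as it first met the plate. I eased the downward pressure and then pushed on to the stop.

**Last checks:** in the final picture both tins stand upright with their plates flush against the housings. The left plate is still out, and the yellow tin, jar and pump are in place. The napkin box was outside that picture, so I didn't check it again, but the arm never went near it. The gripper was clear, with about 0 N on the wrist. No check failed or disagreed.

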